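# Pack and close an archive carton, then turn its status marker

## Task

Put every slide case on the bench into the open grey archive carton, each lying flat in a bay of its own. Then close the carton: first fold the two short end flaps down flat, after that fold the two long flaps down flat over them. Only when it is closed, turn the two-sided status marker half a turn on its post, so that its solid-disc face looks squarely over the sill at the front of its base where the ring face was; leave the other things on the bench alone.

Things in the scene. Friction and masses are not known exactly. Their poses are not given: they have to be found in the camera images.
- carton: open archive carton of dark grey board with metal corners, fixed: outside 138 mm (own x) x 276 mm (own y) x 70 mm high, walls and floor 4 mm thick. Two low cross dividers split it into three bays in a row along its y; four flaps are hinged on its top edges. Origin at the centre of its underside on the bench, z up
- carton_bay (a point): centre of the middle bay's floor, 4 mm above the bench. The dividers are 3 mm thick, at carton y = -43.5 and +43.5 mm, tops 30 mm above the bench; bay centres at y = -89, 0 and +89 mm, each bay 130 mm (x) by 84 to 89 mm (y). A case fits with its long side along the carton's y, leaving room for fingers on the x sides
- case1: one of up to four identical loose slide cases of grey board, 78 mm long (own x) x 58 mm wide (own y) x 60 mm high, 0.12 to 0.24 kg, paper label on top, thin dark line around it 44 mm up; origin at the centre of its underside, z up. May be absent (None). It may be lifted by its 58 mm width; stands on the bench in any yaw
- case2: one of up to four identical loose slide cases of grey board, 78 mm long (own x) x 58 mm wide (own y) x 60 mm high, 0.12 to 0.24 kg, paper label on top, thin dark line around it 44 mm up; origin at the centre of its underside, z up. May be absent (None). It may be lifted by its 58 mm width; stands on the bench in any yaw
- case3: one of up to four identical loose slide cases of grey board, 78 mm long (own x) x 58 mm wide (own y) x 60 mm high, 0.12 to 0.24 kg, paper label on top, thin dark line around it 44 mm up; origin at the centre of its underside, z up. May be absent (None). It may be lifted by its 58 mm width; stands on the bench in any yaw
- case4: one of up to four identical loose slide cases of grey board, 78 mm long (own x) x 58 mm wide (own y) x 60 mm high, 0.12 to 0.24 kg, paper label on top, thin dark line around it 44 mm up; origin at the centre of its underside, z up. May be absent (None). It may be lifted by its 58 mm width; stands on the bench in any yaw
- case1_centre (a point): centre point of case1, 30 mm above its underside
- case2_centre (a point): centre point of case2, 30 mm above its underside
- case3_centre (a point): centre point of case3, 30 mm above its underside
- case4_centre (a point): centre point of case4, 30 mm above its underside
- flap_left (a joint): angle (rad) of the carton's left end (short) flap: 0 = down flat, 1.57 = upright, more = leaning outward (limit 2.6; starts at 1.8 to 2.15). Board 4 mm thick, 66 mm from hinge to free edge, 132 mm along the hinge, which runs 1 mm inside the carton's outer +y face, 72 mm above the bench (board's mid-plane). Friction hinge, about 1 N at the free edge: stays where left, no spring
- flap_right (a joint): angle (rad) of the carton's right end (short) flap: 0 = down flat, 1.57 = upright, more = leaning outward (limit 2.6; starts at 1.8 to 2.15). Board 4 mm thick, 66 mm from hinge to free edge, 132 mm along the hinge, which runs 1 mm inside the carton's outer -y face, 72 mm above the bench (board's mid-plane). Friction hinge, about 1 N at the free edge: stays where left, no spring
- flap_near (a joint): angle (rad) of the carton's near long flap: 0 = down flat, 1.57 = upright, more = leaning outward (limit 2.6; starts at 1.8 to 2.15). Board 4 mm thick, 66 mm from hinge to free edge, 272 mm along the hinge, which runs 1 mm inside the carton's outer -x face, 76.5 mm above the bench (board's mid-plane). Friction hinge, about 1 N at the free edge: stays where left, no spring
- flap_far (a joint): angle (rad) of the carton's far long flap: 0 = down flat, 1.57 = upright, more = leaning outward (limit 2.6; starts at 1.8 to 2.15). Board 4 mm thick, 66 mm from hinge to free edge, 272 mm along the hinge, which runs 1 mm inside the carton's outer +x face, 76.5 mm above the bench (board's mid-plane). Friction hinge, about 1 N at the free edge: stays where left, no spring
- marker_base: fixed dark steel base of the status marker, 110 x 100 x 14 mm, with an aluminium sill 10 mm high along its front (own -x) edge and a 16 mm post in the middle; origin at the centre of its underside, the post's axis being its z axis
- marker (a joint): turn (rad, counter-clockwise from above) of the marker's panel about the post: near 0 (-0.4 to 0.4) at the start with the ring face to the base's front (-x); at +3.14 or -3.14 the solid-disc face is square to the front. Stops at -3.6 and +3.6; light friction, stays where it is left
- marker_top (a point): middle of the panel's top edge, on the post's axis, 152 mm above the bench. The panel is an upright aluminium board 10 mm thick, 110 mm wide (along the base's y at joint 0), 80 mm high, its lower edge 72 mm above the bench; one white face bears a black ring, the other a solid black disc
- film_can: bystander: closed round aluminium can, 76 mm across, 64 mm high, standing among the cases; origin at the centre of its underside
- tape_roll: bystander: roll of tan tape, 90 mm across, 25 mm high, lying flat; origin at the centre of its underside
- brush: bystander: dusting brush lying between robot and carton; origin at its underside
- stapler: bystander: black stapler about 150 mm long, 36 mm high; origin at the centre of its underside
- pencil_cup: bystander: dark steel cup, 76 mm across, 95 mm high; origin at the centre of its underside
- wood_stamp: bystander: turned wooden hand stamp, 40 mm across, 74 mm high; origin at the centre of its underside
- paste_jar: bystander: closed jar, 70 mm across, 75 mm high; origin at the centre of its underside
There are look-alikes about, which are no part of the job. Leave any yellow look-alike of the case2 alone.

How it is judged:
By the outcome, as a careful person would: the job done as asked, in the order asked, and still so for the second after the job is handed in, with the robot touching nothing.
Of case1, case2, case3, case4 only 2 to 3 are there at a start; the rules pass over those that are not, and their reading is None.
At some moment in a run one of case1, case2, case3, case4 may be knocked a few centimetres aside while the robot is not near it.
Once in a run the grip may slacken for a moment while it holds something.
It also fails if it takes over 210 s, if anything falls off the work surface, if the arm or the gripper's body presses on something with over 40 N, if the wrist force passes 120 N, or if a joint passes its speed limit or range.

## Robot

A 6-joint arm with a two-finger parallel gripper is mounted at the origin on the work surface. World frame = base frame: x ahead of the robot, y to its left, z up, the work surface at z = 0. Lengths are in m, angles in degrees, forces in N, time in s.
With the tool pointing down it reaches from about 0.325 to 0.85 m from the base axis. Payload 15.5 kg.
Tool frame: the origin (TCP) lies midway between the tips of the shut fingers; the grasp point (between the pads) lies 19 mm behind it; z points along the fingers, y is the line along which they close (so a half turn about z gives the same grasp; the last joint's range is limited). The gripper opens to 91 mm and grips with 3 to 60 N. Pads are 32 mm wide; open, the fingers measure 118 mm over their backs; the gripper's body (76 mm by 178 mm) begins 60 mm behind the grasp point.
Start: joints at [-75.946, 28.281, 77.091, -0, 74.628, -5.472], TCP at [0.209, -0.589, 0.214] pointing down, gripper open.
Joint ranges: [-166.48, 166.48], [-47.26, 123.95], [12.59, 153.08], [-70.14, 250.14], [6.76, 159.57], [-176.63, 176.63]. Speed limits (degrees/s): [108.29, 108.29, 147.25, 172.46, 172.46, 172.46].

## Interface

Orientations are given as [roll, pitch, yaw] about the fixed x, y, z axes, in that order (R = Rz(yaw) Ry(pitch) Rx(roll)).
In Python, from rig import manip gives the robot as it stands. The module is installed in compiled form; this text tells all that it offers.
- The arm moves only by the shell command python3 -m handwheel 'ROWS' [OPENING] [FORCE]. ROWS is JSON, a list of rows, each a list of 4 numbers: the shift along the tool's x, y, z each as a share of 0.03 m, from -1 to 1, then the turn about the tool's z as a share of 0.12 rad, from -1 to 1. A call has 1 to 8 rows; each row shifts and turns the commanded pose from where the row before left it, along the tool's axes as they then stand; what a row does not reach is not made up. A row lasts 1/8 s, in which the tool goes at most 62.5 mm and 10.7 degrees, less where a joint would pass 70% of its speed; a pose out of reach is approached as far as the arm can. A call with a number of a shift or a turn outside -1 to 1 is refused whole. A call with a gripper value outside its range is refused whole. OPENING is the opening, from 0 (shut) to 1 (fully open), set as the call begins (- or left out, the last holds). The fingers move at their own pace and stop on an object; FORCE is the grip in N (left out, the last holds). Time passes only in rows, so rows that do not move let the fingers close. It gives the time, the measured TCP pose, the force, the opening and the grip force at its end, in the units of the state.
- manip.sense(): the state, without advancing time (a new reading comes with each control period).
- manip.get_image(name): name is "side" or "top" or "wrist"; returns a dict with "img" (384x512x3 uint8, red, green, blue), "mtx" (3x3 intrinsics, pixels), "k1" (the pictures are not rectified: a ray, as slopes to the right and down, at radius r is drawn at 1 + k1 r^2 times it, then the intrinsics apply), "extrinsics" (4x4, takes a point from world to camera coordinates). Camera axes: x right, y down, z forward; pixel columns grow to the right and rows downward; lengths in m; the calibration is good to about 2 mm. A picture is of the moment at which its call begins. There is no depth.
- manip.close_job(): hands the job in; it is judged then, once.
Trained networks look in a picture, given as the dict that the camera call returned (one of the last four; its "shot" number tells which), for a name from the list of things; names that differ only in an ending like _2 or _b are one class to them, and where a whole thing is asked for, a point or a joint stands for the part that bears it (a point fixed in the world has none). Each returns a list of dicts, best first, with "conf" (0 to 1); they miss things now and then, are a little off and sometimes report something else, mostly with a low value. They report only what shows in the picture. A call takes as long as a camera call. They do not tell look-alikes from the thing itself.
- manip.spot_in(query, picture): "box" ([left, top, width, height] in pixels, round what is visible of it).
The state is a dict: "clock": time; "joints": joint angles; "joint_vel": joint speeds; "joint_torque": joint torques, N m; "tool_pos": TCP position; "orientation": TCP orientation; "ft_force": force on the tool from outside, world axes, zero at the start; "torque": the same for the moment, N m; "width": finger opening in m; "finger_force": force on a finger pad.
Only numpy, scipy, OpenCV 4.12 (cv2) and the standard library are available. Lean on these libraries where they do the work, as an engineer would, in place of code of your own. Each camera call takes 0.05 s, during which the arm holds its last target. There are 200 camera calls.

## Working session

There is one attempt and no reset: what is moved stays moved. The work goes in short steps, Python scripts to look and compute and a shell command to move; the robot and the scene stay as the last step left them, time stands still between calls to the robot, and variables do not carry over. Pictures are saved under pics/ and viewed, at most 14 in all, crops included, and the job is handed in when it is done.

```bash
mkdir -p pics; cat > h.py <<'E'
import numpy as np, cv2
from rig import manip
from scipy.spatial.transform import Rotation as R
def shot(n,save=None):
    p=manip.get_image(n)
    if save: cv2.imwrite('pics/'+save,p['img'][:,:,::-1])
    return p
def und(p,uv):
    K=p['mtx'];d=np.array([(uv[0]-K[0,2])/K[0,0],(uv[1]-K[1,2])/K[1,1]]);s=d.copy()
    for _ in range(20): s=d/(1+p['k1']*(s@s))
    return s
def ray(p,uv):
    s=und(p,uv);E=p['extrinsics'];r=E[:3,:3].T@np.array([s[0],s[1],1]);return -E[:3,:3].T@E[:3,3],r
def onz(p,uv,z):
    c,r=ray(p,uv);return c+r*(z-c[2])/r[2]
def proj(p,X):
    E=p['extrinsics'];c=E[:3,:3]@np.array(X,float)+E[:3,3];s=c[:2]/c[2];s=s*(1+p['k1']*(s@s));K=p['mtx'];return np.array([K[0,0]*s[0]+K[0,2],K[1,1]*s[1]+K[1,2]])
def tri(obs):
    A=np.zeros((3,3));b=np.zeros(3)
    for p,uv in obs:
        c,r=ray(p,uv);r=r/np.linalg.norm(r);M=np.eye(3)-np.outer(r,r);A+=M;b+=M@c
    return np.linalg.solve(A,b)
E
python3 - <<'E'
from h import *
np.set_printoptions(precision=3,suppress=True)
print(manip.sense())
ps=[]
for n in('top','side','wrist'):
    p=shot(n,n+'0.png');ps.append(p);print(n,p['k1'],p['mtx'].tolist(),p['extrinsics'].round(3).tolist())
for p,n in zip(ps,('top','side')):
    for q in('case1','carton','marker','marker_base','film_can','flap_left','flap_near'):
        print(n,q,[(np.round(d['box']).tolist(),round(d['conf'],2)) for d in manip.spot_in(q,p)][:6])
a=np.hstack([cv2.resize(p['img'],(800,600)) for p in ps[:1]]);cv2.imwrite('pics/a.png',a[:,:,::-1])
a=cv2.resize(ps[1]['img'],(800,600));cv2.imwrite('pics/b.png',a[:,:,::-1])
E
```

```text
{'clock': 0.0, 'joints': array([-75.947,  28.314,  77.127,  -0.001,  74.628,  -5.471]), 'joint_vel': array([-0.04 ,  0.103,  0.065, -0.079, -0.027,  0.005]), 'joint_torque': array([  0.003, -87.881, -38.184,   0.071,   0.053,  -0.   ]), 'tool_pos': array([ 0.209, -0.589,  0.213]), 'orientation': array([-179.931,   -0.006,   19.525]), 'ft_force': array([ 0.812, -0.156,  0.105]), 'torque': array([ 0.036, -0.005, -0.032]), 'finger_force': 0.0, 'width': 0.09168449676301632}
top 0.012341792634373688 [[467.1988010702189, 0.0, 260.3121483772562], [0.0, 467.1988010702189, 195.75159349942055], [0.0, 0.0, 1.0]] [[-0.017, -1.0, 0.001, 0.024], [-0.999, 0.017, -0.047, 0.563], [0.047, -0.001, -0.999, 1.302], [0.0, 0.0, 0.0, 1.0]]
side -0.1360180417380617 [[416.37196507302593, 0.0, 249.98286834709927], [0.0, 416.37196507302593, 188.25695150188054], [0.0, 0.0, 1.0]] [[-0.983, -0.185, 0.024, 0.574], [-0.113, 0.491, -0.864, 0.144], [0.148, -0.851, -0.504, 1.065], [0.0, 0.0, 0.0, 1.0]]
wrist -0.08981878709154285 [[327.7453908001541, 0.0, 263.50816846129266], [0.0, 327.7453908001541, 188.07095686299775]
[... 648 characters left out ...]
left [([200.0, 158.0, 21.0, 48.0], 0.63), ([380.0, 180.0, 50.0, 24.0], 0.61)]
top flap_near [([212.0, 211.0, 104.0, 22.0], 0.72), ([197.0, 159.0, 26.0, 49.0], 0.59), ([327.0, 102.0, 21.0, 52.0], 0.39)]
side case1 [([320.0, 237.0, 43.0, 36.0], 0.91), ([298.0, 144.0, 26.0, 22.0], 0.88), ([264.0, 258.0, 48.0, 46.0], 0.82), ([319.0, 274.0, 55.0, 50.0], 0.75)]
side carton [([201.0, 147.0, 96.0, 104.0], 0.71)]
side marker [([268.0, 116.0, 20.0, 31.0], 0.62)]
side marker_base [([269.0, 116.0, 17.0, 35.0], 0.91)]
side film_can [([199.0, 269.0, 41.0, 48.0], 0.7)]
side flap_left [([205.0, 202.0, 56.0, 23.0], 0.95), ([263.0, 256.0, 44.0, 47.0], 0.21)]
side flap_near [([250.0, 150.0, 47.0, 27.0], 0.66)]
```

View pics/a.png

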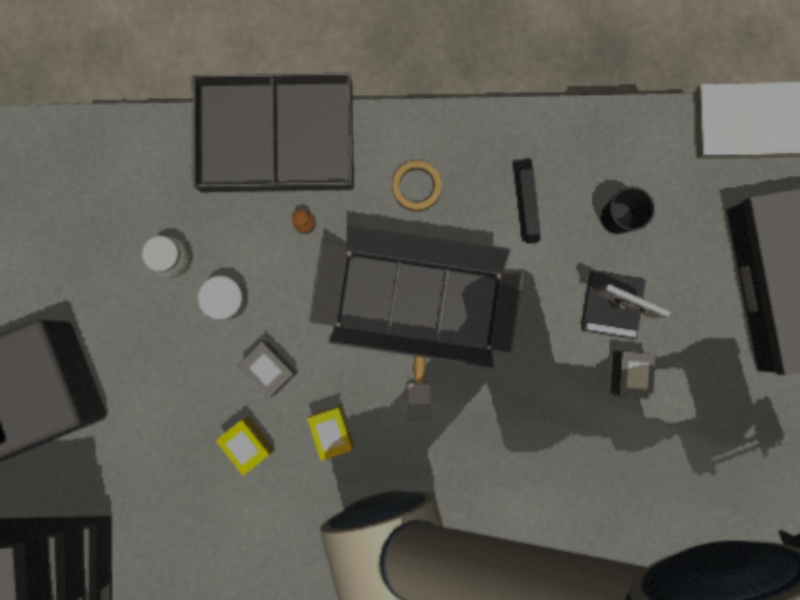

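View pics/b.png

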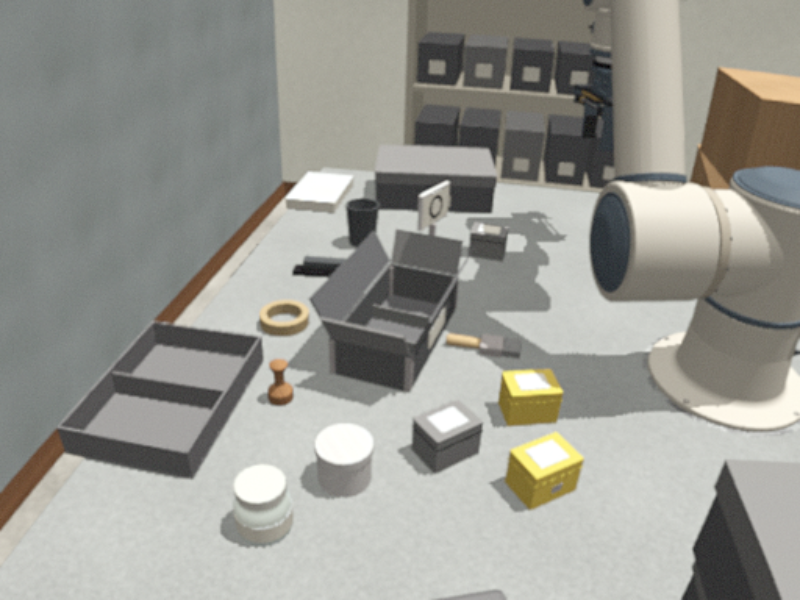

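```bash
python3 - <<'E'
from h import *
np.set_printoptions(precision=4,suppress=True)
p=shot('top');s=shot('side');k=.64
c=p['img'][130:300,140:290];d=p['img'][130:300,280:430]
cv2.imwrite('pics/c.png',cv2.resize(p['img'][130:280,140:430],(800,414),interpolation=cv2.INTER_CUBIC)[:,:,::-1])
for n,a,b in(('L',(267,369),(447,420)),('R',(638,374),(490,232)),('ring/marker',(637,300),(437,190)),('cornerNE',(500,273),(457,275)),('can',(221,296),(344,445))):
    X=tri([(p,np.array(a)*k),(s,np.array(b)*k)]);print(n,X,onz(p,np.array(a)*k,.06))
for n,a in(('c1',(347,253)),('c2',(500,274)),('c3',(339,325)),('c4',(495,349))): print(n,onz(p,np.array(a)*k,.07))
for d in ((583,330),(636,338),(592,271),(645,277)): print('mb',onz(p,np.array(d)*k,.014))
E
```

```text
L [0.457  0.2592 0.0546] [0.4562 0.2581 0.06  ]
R [ 0.4349 -0.3866  0.0487] [ 0.4367 -0.383   0.06  ]
ring/marker [ 0.5574 -0.3583  0.1463] [ 0.5648 -0.3854  0.06  ]
cornerNE [ 0.5499 -0.1478  0.0662] [ 0.6159 -0.1488  0.06  ]
can [0.5837 0.3378 0.0561] [0.5841 0.3369 0.06  ]
c1 [0.6542 0.1163 0.07  ]
c2 [ 0.6133 -0.1474  0.07  ]
c3 [0.53   0.1317 0.07  ]
c4 [ 0.4841 -0.1359  0.07  ]
mb [ 0.5148 -0.3015  0.014 ]
mb [ 0.4988 -0.396   0.014 ]
mb [ 0.6208 -0.3207  0.014 ]
mb [ 0.6083 -0.4157  0.014 ]
```

View pics/c.png

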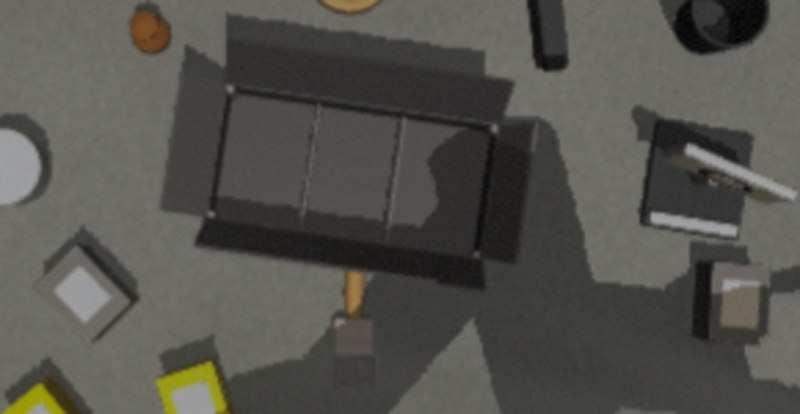

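```bash
python3 -m handwheel '[[0,0,0,0.95],[0,0,0,0.95],[0,0,0,0.9]]' 1 25; python3 -m handwheel '[[0.95,-0.85,0,0],[0.95,-0.85,0,0],[0.95,-0.85,0,0],[0.95,-0.85,0,0],[0.95,-0.85,0,0],[0.95,-0.85,0,0],[0.95,-0.85,0,0],[0.95,-0.85,0,0]]'; python3 -m handwheel '[[0,0,0,0]]'
cat >> h.py <<'E'
def go(x,y,z,yaw):
    s=manip.sense();o=s['orientation'];t=s['tool_pos'];d=(o[2]-yaw+90)%180-90
    a=np.radians(o[2]-d);w=np.array([x,y,z])-t
    tl=np.array([np.cos(a)*w[0]+np.sin(a)*w[1],np.sin(a)*w[0]-np.cos(a)*w[1],-w[2]])
    print('turn(shares)',round(np.radians(d)/.12,2),'then shift shares',(tl/.03).round(2),'j1,j6',s['joints'][[0,5]].round(0),'pos',t.round(4),'yaw',o[2].round(2))
def rect(p,z,roi,lo,hi):
    g=cv2.cvtColor(p['img'],cv2.COLOR_RGB2GRAY);l,t,w,h=[int(v) for v in roi]
    m=np.zeros_like(g);m[t:t+h,l:l+w]=cv2.inRange(g[t:t+h,l:l+w],lo,hi)
    cs,_=cv2.findContours(m,cv2.RETR_EXTERNAL,cv2.CHAIN_APPROX_NONE);c=max(cs,key=cv2.contourArea)
    W=np.array([onz(p,q[0],z)[:2] for q in c],np.float32);r=cv2.minAreaRect(W*1000);return r,W
E
python3 - <<'E'
from h import *
w=shot('wrist','w1.png');t=shot('top','t1.png')
for q in('case1',):
  for p in(w,t): print([(np.round(d['box']).tolist(),round(d['conf'],2)) for d in manip.spot_in(q,p)])
cv2.imwrite('pics/d.png',np.vstack([w['img'],t['img'][150:384]])[:,:,::-1][:600])
E
```

```text
clock: 1.32
tool_pos: [0.2089, -0.5891, 0.2139]
orientation: [180.0, 0.0, 0.1]
ft_force: [0.4, 1.1, 0.8]
width: 0.0909
finger_force: 0.0
clock: 2.33
tool_pos: [0.4368, -0.3831, 0.214]
orientation: [180.0, -0.0, 0.3]
ft_force: [-0.4, 1.1, 0.3]
width: 0.091
finger_force: 0.0
clock: 2.45
tool_pos: [0.4375, -0.3823, 0.2139]
orientation: [-180.0, -0.0, 0.4]
ft_force: [-0.7, -0.1, -1.0]
width: 0.0913
finger_force: 0.0
[([232.0, 131.0, 65.0, 81.0], 0.57)]
[([198.0, 260.0, 25.0, 37.0], 0.96), ([151.0, 220.0, 37.0, 32.0], 0.91), ([395.0, 224.0, 22.0, 32.0], 0.68), ([140.0, 267.0, 37.0, 37.0], 0.59), ([327.0, 103.0, 23.0, 53.0], 0.35)]
```

View pics/d.png

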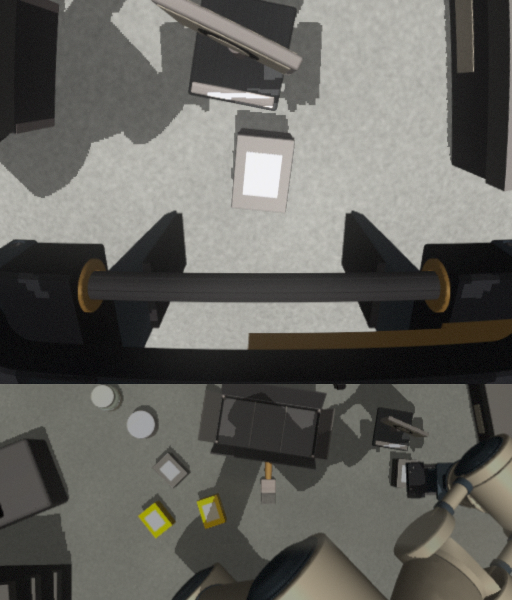

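```bash
python3 - <<'E'
from h import *
np.set_printoptions(precision=4,suppress=True)
w=shot('wrist')
r,_=rect(w,.06,(225,125,80,95),215,255);print('label',r)
for c in((238,135.5),(294,139),(286.5,212),(232,209)):print(onz(w,c,.06))
q=cv2.cvtColor(w['img'],cv2.COLOR_RGB2GRAY);print(q[175,225:300].tolist());print(q[125:222,240].tolist())
s=shot('side')
g=rect(w,.06,(225,125,80,95),215,255)
pc=proj(w,[r[0][0]/1000,r[0][1]/1000,.06]); print(pc,'tri',tri([(w,pc),(s,np.array((490,232))*.64)]))
go(r[0][0]/1000,r[0][1]/1000,.025,0)
E
```

```text
label ((436.7251892089844, -380.0459899902344), (36.20888900756836, 45.533992767333984), 84.54452514648438)
[ 0.4748 -0.3587  0.06  ]
[ 0.4716 -0.4143  0.06  ]
[ 0.3942 -0.4087  0.06  ]
[ 0.3973 -0.351   0.06  ]
[173, 171, 168, 166, 139, 108, 106, 160, 171, 176, 176, 174, 176, 173, 176, 177, 187, 236, 240, 240, 241, 240, 240, 241, 240, 241, 242, 241, 241, 240, 241, 241, 241, 240, 241, 241, 240, 241, 242, 240, 241, 241, 241, 240, 240, 240, 241, 240, 241, 241, 241, 240, 220, 184, 180, 182, 180, 181, 182, 182, 180, 182, 162, 163, 179, 181, 182, 181, 186, 187, 185, 186, 183, 181, 186]
[97, 71, 60, 60, 56, 56, 63, 81, 128, 168, 173, 173, 175, 174, 174, 175, 174, 177, 175, 176, 175, 175, 174, 173, 174, 175, 174, 176, 176, 177, 175, 177, 175, 177, 176, 174, 175, 176, 177, 176, 177, 177, 179, 175, 176, 177, 175, 178, 176, 175, 177, 177, 176, 177, 178, 180, 182, 181, 184, 184, 183, 187, 184, 190, 194, 202, 200, 192, 177, 178, 177, 175, 174, 175, 177, 175, 175, 173, 176, 175, 175, 168, 161, 166, 169, 173, 173, 173, 175, 175, 175, 178, 179, 178, 178, 180, 181]
[259.476 172.875] tri [ 0.4341 -0.38    0.0517]
turn(shares) 0.03 then shift shares [ 0.05 -0.15  6.3 ] j1,j6 [-47.  42.] pos [ 0.4353 -0.3846  0.2139] yaw 0.21
```

```bash
python3 -m handwheel '[[-0.07,-0.08,0.9,0.8],[0,0,0.9,0],[0,0,0.9,0],[0,0,0.9,0],[0,0,0.9,0],[0,0,0.9,0],[0,0,0.9,0]]' && python3 -m handwheel '[[0,0,0,0],[0,0,0,0],[0,0,0,0],[0,0,0,0],[0,0,0,0]]' 0 30
```

```text
clock: 3.62
tool_pos: [0.4334, -0.3822, 0.0241]
orientation: [180.0, -0.0, -5.3]
ft_force: [-0.8, -0.2, -0.3]
width: 0.0912
finger_force: 0.0
clock: 4.25
tool_pos: [0.4341, -0.3819, 0.0259]
orientation: [179.9, -0.1, -5.2]
ft_force: [-0.5, 0.6, 9.1]
width: 0.0578
finger_force: 30.0
```

```bash
python3 - <<'E'
from h import *
np.set_printoptions(precision=4,suppress=True)
t=shot('top');C=[]
for u,v in((231,90),(494,128),(477,254),(210,214)):
    C.append(onz(t,(140+u*290/800,130+v*150/414),.07)[:2])
C=np.array(C);print(C*1000, C.mean(0),[np.linalg.norm(C[i]-C[i-1]) for i in range(4)])
y=(C[0]+C[3]-C[1]-C[2]);print('yaw',np.degrees(np.arctan2(-y[0],y[1])))
E
```

```text
[[ 652.2896  111.8615]
 [ 610.577  -144.8904]
 [ 487.8744 -125.5042]
 [ 531.2442  133.9665]] [ 0.5705 -0.0061] [np.float64(0.12304722228392531), np.float64(0.260118140697324), np.float64(0.12422462569795058), np.float64(0.26307032864270474)]
yaw -9.359190181962479
```

```bash
python3 -m handwheel '[[0,0,-0.5,0],[0,0,-0.9,0],[0,0,-1,0],[0,0,-1,0],[0,0,-1,0],[0,0,-1,0],[0,0,-0.9,0]]' && python3 -m handwheel '[[0,0,0,-1],[0,0,0,-1],[0,0,0,-1],[0,0,0,-1],[0,0,0,-1],[0,0,0,-1],[0,0,0,-1],[0,0,0,-1]]' | tail -2 && python3 -m handwheel '[[0,0,0,-1],[0,0,0,-1],[0,0,0,-1],[0,0,0,-1],[0,0,0,-0.5]]' && python3 -m handwheel '[[1,0.25,0,0],[1,0.25,0,0],[1,0.25,0,0],[1,0.25,0,0],[1,0.25,0,0],[1,0.25,0,0],[1,0.25,0,0],[1,0.25,0,0]]' | tail -3 && python3 -m handwheel '[[1,0.25,0,0],[1,0.2,0,0],[0,0,0,0],[0,0,0,0]]'
python3 - <<'E'
from h import *
w=shot('wrist','w2.png');t=shot('top','t2.png')
print([(np.round(d['box']).tolist(),round(d['conf'],2)) for d in manip.spot_in('case1',t)])
cv2.imwrite('pics/e.png',np.vstack([w['img'],t['img'][140:356]])[:,:,::-1])
go(.556,-.094,.215,80.6)
E
```

```text
clock: 5.18
tool_pos: [0.4337, -0.3814, 0.2162]
orientation: [180.0, -0.0, -5.2]
ft_force: [1.3, -0.1, -2.0]
width: 0.058
finger_force: 30.0
width: 0.0577
finger_force: 30.0
clock: 6.8
tool_pos: [0.4337, -0.3814, 0.215]
orientation: [180.0, 0.0, 80.9]
ft_force: [0.4, 0.8, -2.0]
width: 0.0578
finger_force: 30.0
ft_force: [0.7, 0.0, -1.6]
width: 0.0579
finger_force: 30.0
clock: 8.3
tool_pos: [0.5545, -0.0976, 0.2145]
orientation: [180.0, 0.0, 80.7]
ft_force: [0.2, -1.0, -2.4]
width: 0.0577
finger_force: 30.0
[([195.0, 262.0, 29.0, 33.0], 0.9), ([141.0, 266.0, 36.0, 38.0], 0.83), ([150.0, 221.0, 40.0, 33.0], 0.62)]
turn(shares) 0.01 then shift shares [ 0.14  0.03 -0.03] j1,j6 [-16.  -7.] pos [ 0.5545 -0.0981  0.2142] yaw 80.67
```

View pics/e.png

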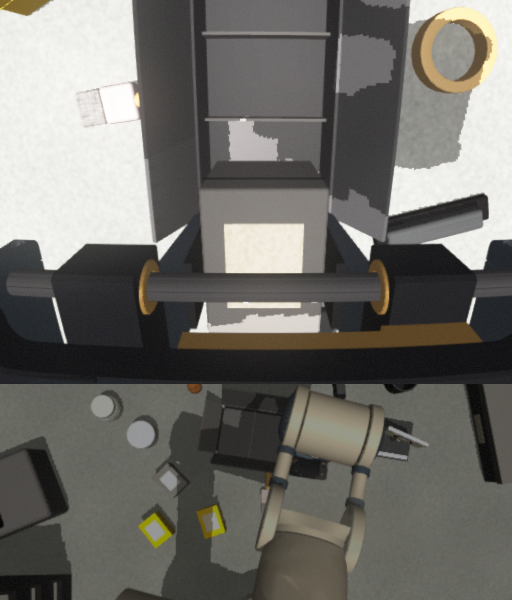

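```bash
python3 - <<'E'
from h import *
np.set_printoptions(precision=4,suppress=True)
w=shot('wrist')
P=np.array([onz(w,u,.03) for u in((203,33),(330,33.5),(206,119.5),(326,119.5))])[:,:2];print(P)
m1=P[:2].mean(0);m2=P[2:].mean(0);d=m1-m2
print('c',(m1+m2)/2,'sep',np.linalg.norm(d),'yaw',np.degrees(np.arctan2(-d[0],d[1])),'len',np.linalg.norm(P[0]-P[1]),np.linalg.norm(P[2]-P[3]))
d=P[1]-P[0]+P[3]-P[2];print('yaw2',np.degrees(np.arctan2(d[1],d[0])))
for u in((203,33),(330,33.5),(206,119.5),(326,119.5)):print(proj(shot('top'),onz(w,u,.03)))
E
```

```text
[[ 0.5177  0.0493]
 [ 0.6446  0.0281]
 [ 0.5032 -0.0367]
 [ 0.6302 -0.0574]]
c [ 0.5739 -0.0042] sep 0.08700103484303821 yaw -9.545875090259694 len 0.1286423468615456 0.1286434754902272
yaw2 -9.376339995411508
[248.0545 212.2231]
[254.9224 166.5569]
[279.1407 216.9093]
[285.7217 171.1787]
```

```bash
python3 -m handwheel '[[0.22,0.13,0,0],[0,0,0,0],[0,0,0,0]]'; python3 - <<'E'
from h import *
np.set_printoptions(precision=4,suppress=True)
w=shot('wrist','w3.png')
g=cv2.cvtColor(w['img'],cv2.COLOR_RGB2GRAY);print(g[150:200,225].tolist(),g[150:200,300].tolist())
T=np.mean([manip.sense()['tool_pos'] for _ in range(3)],0);a=np.radians(80.6);tx=np.array([np.cos(a),np.sin(a)])
for u in(225,265,300):
  print([(v,((onz(w,(u,v),T[2]+.035)[:2]-T[:2])@tx).round(4)) for v in(180,183,186,189)])
E
```

```text
clock: 9.07
tool_pos: [0.5597, -0.0913, 0.2139]
orientation: [-180.0, 0.0, 80.7]
ft_force: [0.9, -0.3, -1.8]
width: 0.0581
finger_force: 30.0
[101, 101, 133, 148, 116, 113, 109, 112, 112, 102, 89, 72, 64, 65, 67, 64, 66, 65, 67, 65, 64, 67, 64, 66, 66, 63, 62, 55, 46, 55, 64, 65, 67, 65, 64, 67, 66, 71, 86, 99, 115, 122, 127, 129, 131, 128, 129, 130, 130, 130] [100, 101, 99, 101, 100, 97, 100, 101, 100, 100, 90, 71, 64, 63, 63, 65, 65, 63, 62, 64, 65, 63, 67, 66, 64, 67, 63, 55, 46, 53, 61, 64, 62, 67, 67, 64, 67, 71, 92, 107, 117, 124, 132, 130, 130, 130, 131, 132, 131, 132]
[(180, np.float64(0.0452)), (183, np.float64(0.0438)), (186, np.float64(0.0425)), (189, np.float64(0.0411))]
[(180, np.float64(0.0452)), (183, np.float64(0.0439)), (186, np.float64(0.0425)), (189, np.float64(0.0412))]
[(180, np.float64(0.0452)), (183, np.float64(0.0439)), (186, np.float64(0.0426)), (189, np.float64(0.0412))]
```

```bash
python3 -m handwheel '[[-0.07,0,0.8,0],[0,0,0.9,0],[0,0,0.9,0],[0,0,0.9,0],[0,0,0.7,0],[0,0,0.7,0],[0,0,0.6,0],[0,0,0.3,0]]' && python3 -m handwheel '[[0,0,0.3,0],[0,0,0,0]]' && python3 -m handwheel '[[0,0,0,0],[0,0,0,0],[0,0,0,0]]' 0.83
```

```text
clock: 10.12
tool_pos: [0.559, -0.0935, 0.0391]
orientation: [-179.9, -0.0, 80.7]
ft_force: [-0.5, -0.4, -2.7]
width: 0.0579
finger_force: 30.0
clock: 10.38
tool_pos: [0.5593, -0.0936, 0.0308]
orientation: [-180.0, -0.0, 80.7]
ft_force: [-0.1, -0.6, -2.4]
width: 0.0581
finger_force: 30.0
clock: 10.75
tool_pos: [0.5595, -0.0936, 0.0313]
orientation: [180.0, 0.0, 80.7]
ft_force: [0.7, -0.0, 1.0]
width: 0.0754
finger_force: 0.0
```

```bash
python3 -m handwheel '[[0,0,-0.5,0],[0,0,-0.9,0],[0,0,-1,0],[0,0,-1,0],[0,0,-1,0],[0,0,-1,0],[0,0,-0.7,0]]' && python3 -m handwheel '[[1,-0.5,0,0],[1,-0.5,0,0],[1,-0.5,0,0],[1,-0.5,0,0],[1,-0.5,0,0],[1,-0.5,0,0],[1,-0.5,0,0],[1,-0.5,0,0]]' 1|tail -3 && python3 -m handwheel '[[1,-0.4,0,0],[1,-0.4,0,0],[1,-0.4,0,0],[0,0,0,1],[0,0,0,1],[0,0,0,1],[0,0,0,1],[0,0,0,1]]' && python3 -m handwheel '[[0,0,0,0.2],[0,0,0,0]]'
python3 - <<'E'
from h import *
np.set_printoptions(precision=4,suppress=True)
w=shot('wrist','w4.png');t=shot('top','t4.png')
bs=[d['box'] for d in manip.spot_in('case1',w) if d['conf']>.3];print(bs)
for b in bs:
    r,_=rect(w,.06,b,215,255);print(r)
cv2.imwrite('pics/f.png',np.vstack([w['img'],t['img'][130:346]])[:,:,::-1])
go(.457,.259,.03,45)
E
```

```text
clock: 11.62
tool_pos: [0.5595, -0.0936, 0.2165]
orientation: [179.9, 0.0, 80.7]
ft_force: [0.7, -0.9, -0.3]
width: 0.0759
finger_force: 0.0
ft_force: [1.1, 0.1, 0.1]
width: 0.0913
finger_force: 0.0
clock: 13.62
tool_pos: [0.4585, 0.2573, 0.215]
orientation: [180.0, -0.0, 46.1]
ft_force: [-0.6, 0.7, 0.2]
width: 0.0911
finger_force: 0.0
clock: 13.88
tool_pos: [0.4586, 0.2573, 0.2144]
orientation: [180.0, -0.0, 45.1]
ft_force: [-0.3, -0.7, -1.0]
width: 0.0911
finger_force: 0.0
[[121.0, 180.0, 63.5, 74.1], [221.1, 241.7, 72.9, 89.0], [228.1, 126.5, 60.5, 83.8]]
((324.79693603515625, 315.9398193359375), (25.772159576416016, 49.47727584838867), 88.8792724609375)
((329.9564208984375, 139.5225830078125), (39.53286361694336, 86.39277648925781), 45.24633026123047)
((458.06591796875, 263.37744140625), (41.99250793457031, 34.12300109863281), 45.08265686035156)
turn(shares) 0.01 then shift shares [ 0.   -0.08  6.14] j1,j6 [23. 68.] pos [0.4586 0.2573 0.2141] yaw 45.06
```

View pics/f.png

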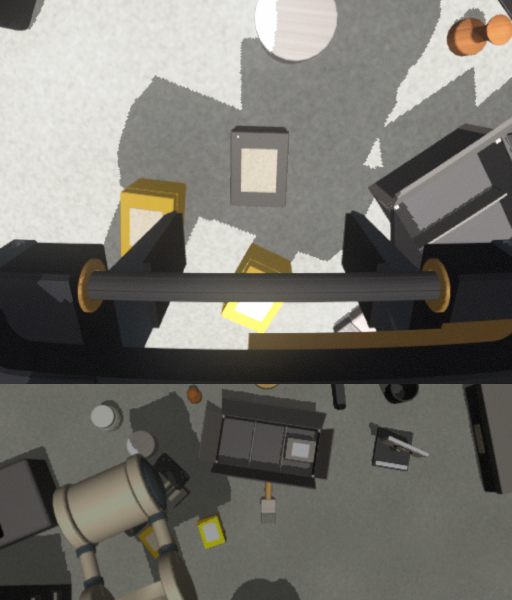

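```bash
python3 - <<'E'
from h import *
np.set_printoptions(precision=4,suppress=True)
w=shot('wrist');T=np.mean([manip.sense()['tool_pos'] for _ in range(3)],0);a=np.radians(45.1)
R2=np.array([[np.cos(a),np.sin(a)],[np.sin(a),-np.cos(a)]])
P=np.array([onz(w,u,.06)[:2] for u in((231,133),(288,132.5),(286.5,206),(231,206))]);print(P,P.mean(0),'tool',R2@(P.mean(0)-T[:2]),T)
print('in tool',(P-T[:2])@R2.T)
for u in((186,185),(182,230),(288,270),(300,60)):print(u,R2@(onz(w,u,.06)[:2]-T[:2]))
E
```

```text
[[0.4658 0.3094]
 [0.5061 0.2699]
 [0.4517 0.2153]
 [0.4102 0.2566]] [0.4585 0.2628] tool [ 0.0038 -0.004 ] [0.4586 0.2573 0.214 ]
in tool [[ 0.042  -0.0316]
 [ 0.0425  0.0248]
 [-0.0346  0.0248]
 [-0.0346 -0.0337]]
(186, 185) [-0.0115 -0.0799]
(182, 230) [-0.0624 -0.088 ]
(288, 270) [-0.1114  0.0281]
(300, 60) [0.1108 0.0349]
```

```bash
python3 -m handwheel '[[0.12,-0.12,0.9,0],[0,0,0.9,0],[0,0,0.9,0],[0,0,0.9,0],[0,0,0.9,0],[0,0,0.9,0],[0,0,0.9,0]]' && python3 -m handwheel '[[0,0,0,0],[0,0,0,0],[0,0,0,0],[0,0,0,0],[0,0,0,0]]' 0 30 && python3 -m handwheel '[[0,0,-0.5,0],[0,0,-0.9,0],[0,0,-1,0],[0,0,-1,0],[0,0,-1,0],[0,0,-1,0],[0,0,-0.9,0]]'; python3 -c "
from h import *
go(.5886,.0836,.214,80.55)
go(.574,-.0042,.214,80.55)"
```

```text
clock: 14.95
tool_pos: [0.4587, 0.2624, 0.0241]
orientation: [180.0, -0.0, 45.0]
ft_force: [0.5, -0.5, -0.4]
width: 0.0909
finger_force: 0.0
clock: 15.58
tool_pos: [0.459, 0.2626, 0.0258]
orientation: [180.0, -0.1, 45.0]
ft_force: [-1.5, 0.2, 9.2]
width: 0.0577
finger_force: 29.8
clock: 16.45
tool_pos: [0.4584, 0.2623, 0.2162]
orientation: [180.0, -0.1, 45.0]
ft_force: [0.0, 0.2, -2.1]
width: 0.0581
finger_force: 29.8
turn(shares) -5.17 then shift shares [-5.16  5.26  0.07] j1,j6 [23. 68.] pos [0.4584 0.2623 0.2162] yaw 44.97
turn(shares) -5.17 then shift shares [-8.13  5.26  0.07] j1,j6 [23. 68.] pos [0.4584 0.2623 0.2162] yaw 44.97
```

Left bay: turn -5.17, shift (-5.16, 5.26).

```bash
python3 -m handwheel '[[0,0,0,-1],[0,0,0,-1],[0,0,0,-1],[0,0,0,-1],[0,0,0,-1],[0,0,0,-0.17]]' | tail -2 && python3 -m handwheel '[[-0.86,0.88,0,0],[-0.86,0.88,0,0],[-0.86,0.88,0,0],[-0.86,0.88,0,0],[-0.86,0.88,0,0],[-0.86,0.86,0,0],[0,0,0,0],[0,0,0,0]]'; python3 - <<'E'
from h import *
w=shot('wrist','w5.png')
g=cv2.cvtColor(w['img'],cv2.COLOR_RGB2GRAY);print(g[175:200,225].tolist(),g[175:200,300].tolist())
go(.5886,.0836,.03,80.55)
t=shot('top');print([(np.round(d['box']).tolist(),round(d['conf'],2)) for d in manip.spot_in('case1',t)])
T=manip.sense()['tool_pos'];a=np.radians(80.6);tx=np.array([np.cos(a),np.sin(a)])
print([(v,((onz(w,(265,v),T[2]+.035)[:2]-T[:2])@tx).round(4)) for v in(186,189,192)])
E
```

```text
width: 0.0582
finger_force: 29.8
clock: 18.2
tool_pos: [0.5883, 0.0839, 0.2142]
orientation: [-180.0, -0.0, 80.4]
ft_force: [-0.5, 0.4, -2.3]
width: 0.0581
finger_force: 29.8
[61, 60, 60, 60, 62, 62, 57, 46, 39, 56, 63, 64, 63, 59, 61, 59, 61, 65, 81, 96, 109, 120, 125, 127, 125] [61, 61, 61, 61, 59, 62, 61, 59, 44, 42, 57, 63, 64, 65, 62, 61, 63, 64, 70, 87, 105, 118, 125, 128, 127]
turn(shares) -0.01 then shift shares [-0.02  0.02  6.14] j1,j6 [ 2. 12.] pos [0.5881 0.0842 0.2141] yaw 80.47
[([289.0, 188.0, 23.0, 23.0], 0.79), ([138.0, 266.0, 32.0, 35.0], 0.63), ([248.0, 101.0, 35.0, 35.0], 0.33)]
[(186, np.float64(0.0419)), (189, np.float64(0.0405)), (192, np.float64(0.0392))]
```

```bash
python3 -m handwheel '[[0,0,0.8,0],[0,0,0.9,0],[0,0,0.9,0],[0,0,0.9,0],[0,0,0.7,0],[0,0,0.7,0],[0,0,0.6,0],[0,0,0.3,0]]'|tail -3 && python3 -m handwheel '[[0,0,0.3,0],[0,0,0,0]]' && python3 -m handwheel '[[0,0,0,0],[0,0,0,0],[0,0,0,0]]' 0.83 && python3 -m handwheel '[[0,0,-0.5,0],[0,0,-0.9,0],[0,0,-1,0],[0,0,-1,0],[0,0,-1,0],[0,0,-1,0],[0,0,-0.7,0]]' && python3 -m handwheel '[[-1,-1,0,0],[-1,-1,0,0],[-1,-1,0,0],[-1,-1,0,0],[-1,-1,0,0],[-1,-1,0,0],[0,0,0,0]]' 0
python3 - <<'E'
from h import *
t=shot('top','t6.png');s=shot('side')
for p in(t,s):print([(np.round(d['box']).tolist(),round(d['conf'],2)) for d in manip.spot_in('case1',p)])
a=cv2.resize(t['img'][130:310,120:440],(800,450),interpolation=cv2.INTER_CUBIC);cv2.imwrite('pics/g.png',a[:,:,::-1])
a=cv2.resize(s['img'],(800,600),interpolation=cv2.INTER_CUBIC);cv2.imwrite('pics/g2.png',a[:,:,::-1])
E
```

```text
ft_force: [-0.1, -0.2, -2.4]
width: 0.058
finger_force: 29.8
clock: 19.6
tool_pos: [0.5886, 0.0838, 0.0308]
orientation: [-180.0, 0.0, 80.5]
ft_force: [0.6, 0.6, -1.3]
width: 0.0581
finger_force: 29.8
clock: 19.98
tool_pos: [0.5889, 0.0837, 0.0313]
orientation: [180.0, -0.0, 80.5]
ft_force: [0.1, 0.4, 1.0]
width: 0.0762
finger_force: 0.0
clock: 20.85
tool_pos: [0.5889, 0.0837, 0.2166]
orientation: [179.9, -0.0, 80.5]
ft_force: [-0.2, 0.1, -0.2]
width: 0.0755
finger_force: 0.0
clock: 21.72
tool_pos: [0.3795, -0.065, 0.2148]
orientation: [180.0, 0.0, 80.4]
ft_force: [0.4, 0.4, -0.1]
width: 0.0086
finger_force: 0.0
[([216.0, 175.0, 36.0, 26.0], 0.94), ([196.0, 261.0, 30.0, 34.0], 0.8), ([288.0, 184.0, 26.0, 24.0], 0.69), ([140.0, 265.0, 37.0, 39.0], 0.62)]
[([320.0, 277.0, 54.0, 47.0], 0.72), ([249.0, 177.0, 28.0, 26.0], 0.57)]
```

View pics/g.png

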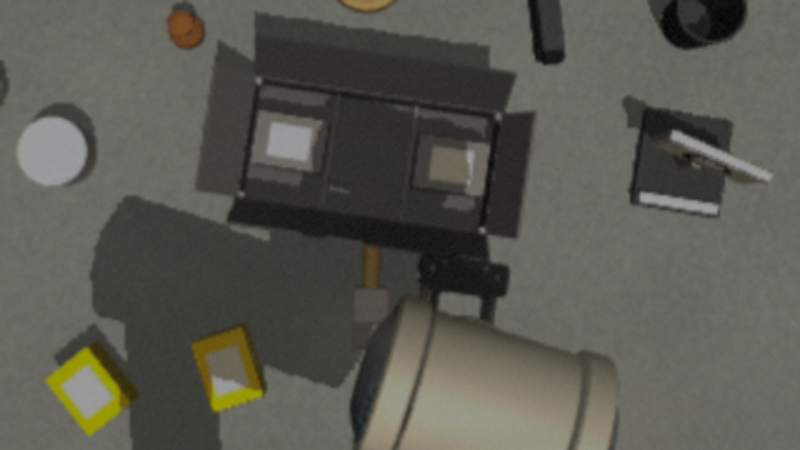

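View pics/g2.png

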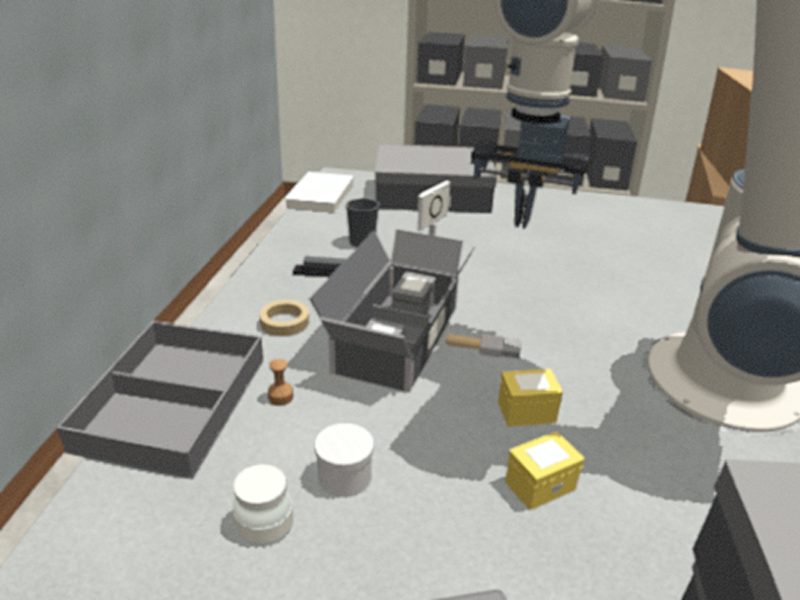

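```bash
cat >> h.py <<'E'
def car():
    T=np.mean([manip.sense()['tool_pos'] for _ in range(3)],0);d=T[:2]-[.574,-.0042];a=np.radians(-9.45)
    print('carton x,y,z mm',(np.array([np.cos(a)*d[0]+np.sin(a)*d[1],-np.sin(a)*d[0]+np.cos(a)*d[1],T[2]])*1000).round(1))
E
python3 -m handwheel '[[-0.6,0,0,0],[-0.6,0,0,0],[-0.6,0.8,0,0],[-0.6,0.8,0,0],[-0.6,0.9,0,0],[-0.6,0.9,0,0],[-0.17,0.9,0,0],[0,0.9,0,0]]'|tail -1 && python3 -m handwheel '[[0,0.87,0,0],[0,0,0.8,0],[0,0,0.8,0],[0,0,0.8,0],[0,0,0.8,0],[0,0,0.63,0],[0,0,0,0]]'; python3 -c "
from h import *
car()"
```

```text
finger_force: 0.0
clock: 23.8
tool_pos: [0.5423, -0.2048, 0.0977]
orientation: [-179.9, -0.0, 80.6]
ft_force: [0.4, 0.3, 0.9]
width: 0.0005
finger_force: 0.0
carton x,y,z mm [   1.7 -203.1   97.7]
```

```bash
python3 -m handwheel '[[0.5,0,0,0],[0.5,0,0,0],[0.5,0,0,0],[0.5,0,0,0],[0.5,0,0,0],[0.5,0,0,0]]' && python3 -m handwheel '[[0.3,0,0.2,0],[0.3,0,0.2,0],[0,0,0.15,0],[0,0,0.15,0],[0,0,0,0]]'; python3 - <<'E'
from h import *
car();w=shot('wrist');t=shot('top');s=shot('side')
a=np.vstack([np.hstack([w['img'][:,50:450],cv2.resize(t['img'][140:260,190:340],(400,384))])[:,:]])
b=cv2.resize(s['img'][110:250,180:330],(400,373));cv2.imwrite('pics/i.png',np.vstack([a])[:,:,::-1]);cv2.imwrite('pics/i.png',np.vstack([cv2.resize(a,(600,288)),cv2.resize(b,(600,300))[:,:]])[:,:,::-1])
E
```

```text
clock: 24.55
tool_pos: [0.5574, -0.1158, 0.099]
orientation: [-180.0, -0.0, 80.5]
ft_force: [0.4, -1.2, 0.3]
width: 0.0004
finger_force: 0.3
clock: 25.18
tool_pos: [0.56, -0.0995, 0.0776]
orientation: [-180.0, -0.0, 80.5]
ft_force: [0.1, 0.1, 0.7]
width: 0.0007
finger_force: 0.0
carton x,y,z mm [  1.8 -96.3  77.6]
```

View pics/i.png

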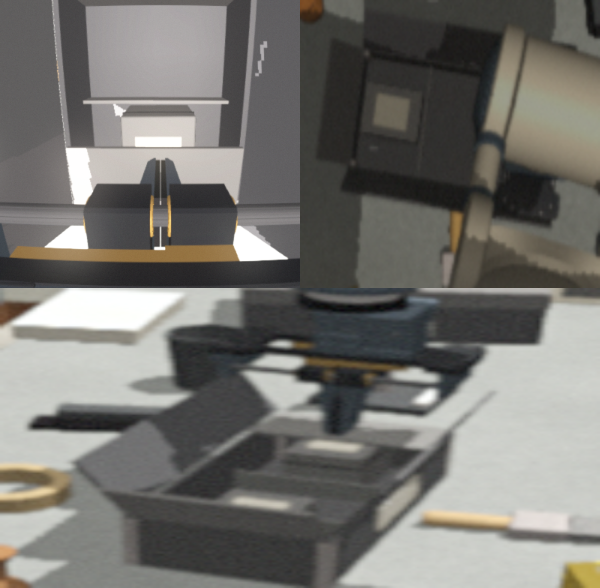

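```bash
python3 -m handwheel '[[0,0,0.08,0],[0,0,0.08,0],[0,0,0,0],[0,0,0,0]]'
```

```text
clock: 25.82
tool_pos: [0.5605, -0.0993, 0.074]
orientation: [179.9, 0.0, 80.5]
ft_force: [-4.1, 0.5, 17.3]
width: 0.0003
finger_force: 8.5
```

```bash
python3 -m handwheel '[[0,0,-0.6,0],[0,0,-0.9,0],[0,0,-0.9,0],[0,0,-0.9,0],[0,0,-0.9,0],[0.5,0,0,0],[1,0,0,0],[1,0,0,0]]'|tail -1 && python3 -m handwheel '[[1,0,0,0],[1,0,0,0],[1,0,0,0],[1,0,0,0],[1,0,0,0],[1,0,0,0],[1,0,0,0],[0.5,0,0,0]]' |tail -1&& python3 -m handwheel '[[0,0,0.8,0],[0,0,0.9,0],[0,0,0.9,0],[0,0,0.73,0],[0,0,0,0]]' && python3 -c "
from h import *
car()" && python3 -m handwheel '[[-0.5,0,0,0],[-0.5,0,0,0],[-0.5,0,0,0],[-0.5,0,0,0],[-0.5,0,0,0],[-0.5,0,0,0]]'; python3 -c "
from h import *
car()"
```

```text
finger_force: 0.0
finger_force: 0.0
clock: 28.45
tool_pos: [0.6083, 0.1962, 0.0975]
orientation: [-179.8, 0.1, 80.5]
ft_force: [-0.6, -0.3, -0.4]
width: 0.0011
finger_force: 0.0
carton x,y,z mm [  1.  203.3  97.5]
clock: 29.2
tool_pos: [0.5947, 0.1068, 0.0994]
orientation: [-180.0, 0.0, 80.5]
ft_force: [0.6, 0.2, 0.7]
width: 0.0008
finger_force: 0.3
carton x,y,z mm [  2.2 112.9  99.4]
```

```bash
python3 -m handwheel '[[-0.3,0,0.2,0],[-0.3,0,0.2,0],[0,0,0.15,0],[0,0,0.13,0],[0,0,0.1,0],[0,0,0.08,0],[0,0,0,0],[0,0,0,0]]' && python3 -m handwheel '[[0,0,-0.6,0],[0,0,-0.9,0],[0,0,-0.9,0],[0,0,-0.9,0],[0,0,-0.9,0],[0,0,0,0]]'; python3 - <<'E'
from h import *
car();w=shot('wrist','w8.png');t=shot('top')
cv2.imwrite('pics/j.png',np.hstack([w['img'][:,:,:],cv2.resize(t['img'][140:260,190:340],(280,224))[:, :, :] if 0 else cv2.resize(t['img'][140:268,190:286],(288,384))])[:,:,::-1])
E
```

```text
clock: 30.2
tool_pos: [0.592, 0.0904, 0.0741]
orientation: [180.0, -0.0, 80.5]
ft_force: [-3.9, 0.6, 11.7]
width: 0.0006
finger_force: 5.7
clock: 30.95
tool_pos: [0.593, 0.0904, 0.2015]
orientation: [179.8, -0.1, 80.5]
ft_force: [0.0, 0.1, -0.4]
width: 0.0005
finger_force: 0.0
carton x,y,z mm [  3.2  96.5 201.5]
```

View pics/j.png

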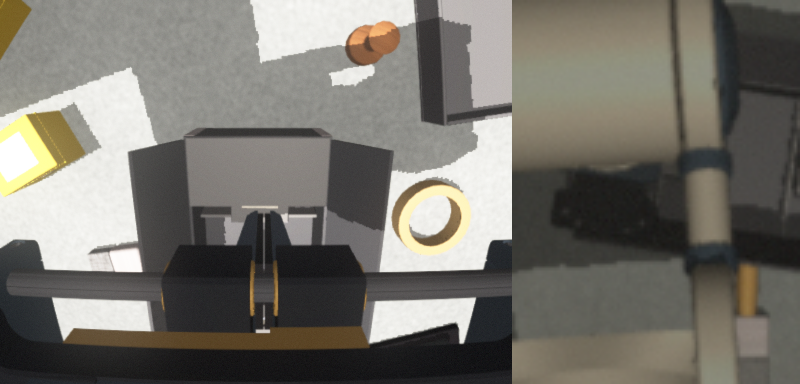

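```bash
python3 -m handwheel '[[-0.53,-0.81,0,0],[-0.53,-0.81,0,0],[-0.53,-0.81,0,0],[-0.53,-0.81,0,0],[-0.53,-0.81,0,0],[-0.53,-0.81,0,0],[0,0,0,0]]'|tail -1 && python3 -m handwheel '[[0,0,0.8,0],[0,0,0.8,0],[0,0,0.8,0],[0,0,0.8,0],[0,0,0,0]]' && python3 -c "
from h import *
car()" && python3 -m handwheel '[[0,0.5,0,0],[0,0.5,0,0],[0,0.5,0,0],[0,0.5,0,0],[0,0.5,0,0],[0,0.5,0,0],[0,0.37,0,0],[0,0,0,0]]'; python3 -c "
from h import *
car()"
```

```text
finger_force: 0.0
clock: 32.55
tool_pos: [0.4317, 0.0204, 0.102]
orientation: [-179.8, 0.0, 80.5]
ft_force: [0.1, 0.5, 0.2]
width: 0.0005
finger_force: 0.0
carton x,y,z mm [-144.4    0.9  102. ]
clock: 33.55
tool_pos: [0.533, 0.0033, 0.1035]
orientation: [180.0, -0.0, 80.5]
ft_force: [1.0, -0.4, 0.1]
width: 0.0006
finger_force: 0.0
carton x,y,z mm [-41.7   0.6 103.5]
```

```bash
python3 -m handwheel '[[0,0.3,0.2,0],[0,0.3,0.2,0],[0,0,0.15,0],[0,0,0.13,0],[0,0,0.1,0],[0,0,0.08,0],[0,0,0,0],[0,0,0,0]]'; python3 -c "
from h import *
car()"
```

```text
clock: 34.55
tool_pos: [0.5497, 0.0005, 0.0786]
orientation: [180.0, 0.0, 80.5]
ft_force: [-5.3, 0.5, 19.1]
width: 0.0005
finger_force: 9.1
carton x,y,z mm [-24.7   0.6  78.6]
```

```bash
python3 -m handwheel '[[0,0,-0.6,0],[0,0,-0.9,0],[0,0,-0.9,0],[0,0,-0.9,0],[0,0,-0.8,0],[0,0.9,0,0],[0,0.9,0,0],[0,0.9,0,0]]'|tail -1 && python3 -m handwheel '[[0,0.9,0,0],[0,0.9,0,0],[0,0.9,0,0],[0,0.27,0,0],[0,0,0.8,0],[0,0,0.8,0],[0,0,0.8,0],[0,0,0.8,0]]' |tail -4 && python3 -m handwheel '[[0,0,0,0],[0,-0.5,0,0],[0,-0.5,0,0],[0,-0.5,0,0],[0,-0.5,0,0],[0,-0.5,0,0],[0,-0.5,0,0],[0,-0.4,0,0]]' ; python3 -c "
from h import *
car()"
```

```text
finger_force: 0.0
orientation: [-180.0, -0.0, 80.5]
ft_force: [0.5, 0.4, -1.0]
width: 0.0004
finger_force: 0.0
clock: 37.55
tool_pos: [0.6169, -0.0107, 0.106]
orientation: [179.9, -0.0, 80.5]
ft_force: [1.1, -0.5, 0.2]
width: 0.0001
finger_force: 0.4
carton x,y,z mm [ 43.4   0.7 106. ]
```

```bash
python3 -m handwheel '[[0,-0.3,0.2,0],[0,-0.3,0.2,0],[0,0,0.15,0],[0,0,0.13,0],[0,0,0.1,0],[0,0,0.08,0],[0,0,0.06,0],[0,0,0,0]]'; python3 -c "
from h import *
car()"; python3 -m handwheel '[[0,0,-0.6,0],[0,0,-0.9,0],[0,0,-0.9,0],[0,0,-0.9,0],[0,0,-0.9,0],[-0.8,-0.8,0,0],[-0.8,-0.8,0,0],[-0.8,-0.8,0,0]]'|tail -6;python3 -m handwheel '[[-0.8,-0.8,0,0],[-0.8,-0.8,0,0],[-0.8,-0.8,0,0],[-0.8,-0.8,0,0],[0,0,0,0]]' 1
python3 - <<'E'
from h import *
t=shot('top');s=shot('side');w=shot('wrist','w9.png')
a=cv2.resize(t['img'][130:280,180:430],(600,360),interpolation=cv2.INTER_CUBIC);b=cv2.resize(s['img'][90:240,180:430],(400,240))
c=np.zeros((600,600,3),np.uint8);c[:360]=a;c[360:,:400]=b;cv2.imwrite('pics/k.png',c[:,:,::-1])
E
```

```text
clock: 38.55
tool_pos: [0.5994, -0.0078, 0.0785]
orientation: [179.9, 0.0, 80.5]
ft_force: [-8.9, 0.4, 25.9]
width: 0.0005
finger_force: 12.9
carton x,y,z mm [25.7  0.6 78.5]
clock: 39.55
tool_pos: [0.5157, -0.0675, 0.2032]
orientation: [180.0, 0.0, 80.5]
ft_force: [-0.1, -0.7, 0.0]
width: 0.0009
finger_force: 0.0
clock: 40.17
tool_pos: [0.4046, -0.1466, 0.2033]
orientation: [-180.0, 0.0, 80.4]
ft_force: [-0.3, 1.9, -0.3]
width: 0.0475
finger_force: 0.0
```

View pics/k.png

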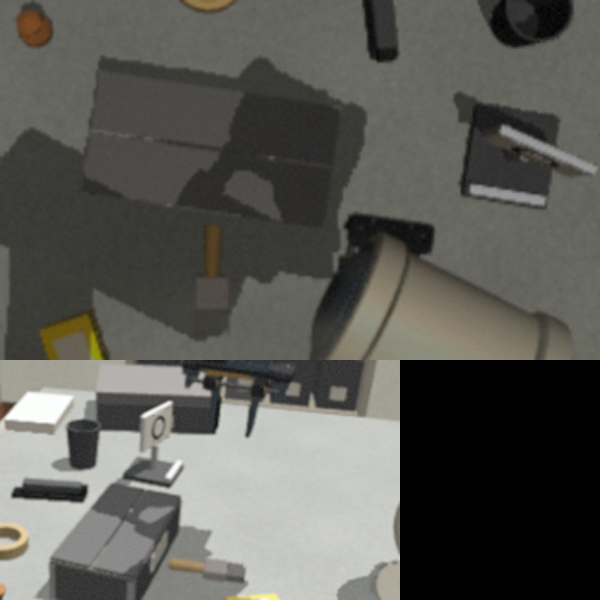

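```bash
python3 -m handwheel '[[0,0,-0.6,1],[0,0,-0.6,1],[0,0,0,0.1],[-0.55,0.94,0,0],[-0.55,0.94,0,0],[-0.55,0.94,0,0],[-0.55,0.94,0,0],[-0.55,0.94,0,0]]' 1|tail -1 && python3 -m handwheel '[[-0.55,0.94,0,0],[-0.55,0.94,0,0],[-0.55,0.94,0,0],[0,0,0,0],[0,0,0,0]]'
python3 - <<'E'
from h import *
w=shot('wrist','w10.png');t=shot('top')
c=np.zeros((384,800,3),np.uint8);c[:,:512]=w['img'];c[:,512:]=cv2.resize(t['img'][160:240,360:440],(288,384));cv2.imwrite('pics/l.png',c[:,:,::-1])
E
```

```text
finger_force: 0.0
clock: 41.95
tool_pos: [0.5584, -0.3571, 0.2381]
orientation: [-179.9, -0.0, 66.2]
ft_force: [0.3, -0.3, 0.7]
width: 0.0914
finger_force: 0.0
```

View pics/l.png

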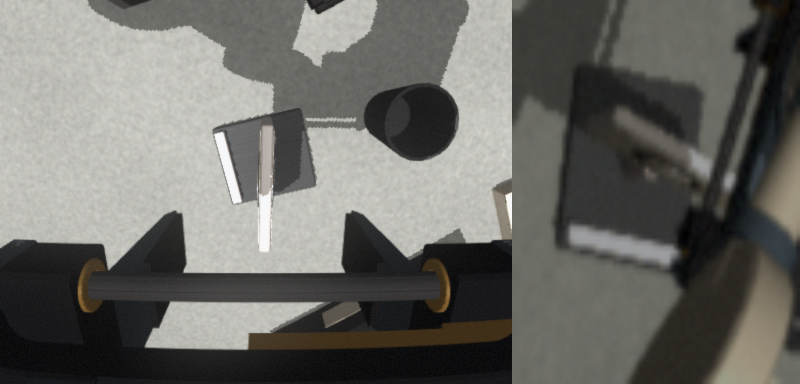

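```bash
python3 - <<'E'
from h import *
np.set_printoptions(precision=4,suppress=True)
w=shot('wrist');T=np.mean([manip.sense()['tool_pos'] for _ in range(3)],0);o=manip.sense()['orientation'][2];print(T,o)
g=cv2.cvtColor(w['img'],cv2.COLOR_RGB2GRAY)
for v in (135,190,240): print(v,g[v,252:282].tolist())
print(g[110:140,266].tolist(),g[240:262,264].tolist())
A=onz(w,(266.5,126),.152);B=onz(w,(264.5,251),.152);d=A-B;print(A,B,(A+B)/2,np.linalg.norm(d),'ang',np.degrees(np.arctan2(d[1],d[0])))
P=np.array([onz(w,u,.014)[:2] for u in((214,129),(301,109),(316,186),(237,205))]);print(P,P.mean(0))
for i in range(4):
    e=P[i]-P[i-1];print(np.linalg.norm(e),np.degrees(np.arctan2(e[1],e[0])))
E
```

```text
[ 0.5583 -0.3571  0.2391] 66.13678495440757
135 [105, 105, 104, 106, 101, 102, 102, 115, 173, 137, 148, 173, 176, 178, 177, 178, 183, 183, 181, 178, 154, 125, 115, 77, 60, 57, 61, 58, 62, 61]
190 [106, 107, 106, 108, 119, 177, 109, 171, 138, 153, 174, 174, 176, 175, 175, 184, 183, 189, 203, 190, 204, 93, 69, 69, 71, 83, 69, 68, 70, 86]
240 [187, 188, 188, 192, 194, 204, 242, 225, 242, 248, 248, 248, 248, 247, 247, 247, 245, 227, 164, 192, 192, 192, 190, 194, 196, 194, 196, 195, 192, 185]
[196, 195, 188, 137, 109, 73, 68, 87, 88, 89, 87, 88, 88, 85, 96, 132, 160, 176, 180, 180, 179, 178, 179, 179, 176, 177, 178, 180, 178, 180] [248, 247, 248, 247, 248, 247, 248, 247, 247, 246, 242, 221, 197, 196, 192, 194, 194, 191, 186, 186, 189, 192]
[ 0.5837 -0.3074  0.152 ] [ 0.5387 -0.4057  0.152 ] [ 0.5612 -0.3565  0.152 ] 0.10806103590644228 ang 65.40225981452579
[[ 0.5198 -0.2987]
 [ 0.6243 -0.3191]
 [ 0.606  -0.4148]
 [ 0.504  -0.3976]] [ 0.5635 -0.3576]
0.10014206523991089 80.95248054287808
0.1065246313030183 -11.051211255109138
0.09743931348742878 -100.84915725102978
0.10340065656882881 170.41298916494623
```

```bash
python3 -m handwheel '[[0.05,0.11,0.5,0.1],[0,0,0.8,0],[0,0,0.8,0],[0,0,0.8,0],[0,0,0.7,0],[0,0,0.4,0],[0,0,0,0]]'|head -4 && python3 -m handwheel '[[0,0,0,0],[0,0,0,0],[0,0,0,0],[0,0,0,0],[0,0,0,0],[0,0,0,0],[0,0,0,0],[0,0,0,0]]' 0 10
```

```text
clock: 42.98
tool_pos: [0.5618, -0.3575, 0.1182]
orientation: [-179.9, -0.0, 65.4]
ft_force: [-0.2, 0.3, -0.1]
clock: 43.98
tool_pos: [0.5621, -0.3579, 0.1191]
orientation: [-180.0, -0.0, 65.4]
ft_force: [-11.5, 1.6, 2.5]
width: 0.0137
finger_force: 6.7
```

```bash
python3 -m handwheel '[[0,-0.06,0,0],[0,0,0,0],[0,0,0,0],[0,0,0,0]]'
```

```text
clock: 44.48
tool_pos: [0.5601, -0.357, 0.119]
orientation: [-179.9, -0.0, 65.4]
ft_force: [-5.1, 1.4, 2.1]
width: 0.0097
finger_force: 10.0
```

```bash
python3 -m handwheel '[[0,-0.03,0,0.5],[0,0,0,0.8],[0,0,0,0.8],[0,0,0,0.8],[0,0,0,0.8],[0,0,0,0.8],[0,0,0,0.8],[0,0,0,0.7]]' && python3 -m handwheel '[[0,0,0,0.8],[0,0,0,0.8],[0,0,0,0.8],[0,0,0,0.6],[0,0,0,0]]'
```

```text
clock: 45.48
tool_pos: [0.5599, -0.3568, 0.119]
orientation: [180.0, -0.0, 24.0]
ft_force: [0.5, 0.3, -0.5]
width: 0.0103
finger_force: 10.0
clock: 46.1
tool_pos: [0.5598, -0.3567, 0.119]
orientation: [-180.0, -0.0, 3.5]
ft_force: [-0.7, 2.0, -0.6]
width: 0.0096
finger_force: 10.0
```

```bash
python3 -m handwheel '[[0,0,0,0.9],[0,0,0,0.9],[0,0,0,0.9],[0,0,0,0.9],[0,0,0,0.9],[0,0,0,0.9],[0,0,0,0.9],[0,0,0,0.9]]'|head -4 && python3 -m handwheel '[[0,0,0,0.9],[0,0,0,0.9],[0,0,0,0.9],[0,0,0,0.9],[0,0,0,0.9],[0,0,0,0.9],[0,0,0,0.9],[0,0,0,0.9]]' |head -4&& python3 -m handwheel '[[0,0,0,0.67],[0,0,0,0],[0,0,0,0]]'
```

```text
clock: 47.1
tool_pos: [0.5599, -0.3565, 0.119]
orientation: [-180.0, 0.0, -46.1]
ft_force: [-0.7, 3.7, -0.6]
clock: 48.1
tool_pos: [0.5602, -0.3564, 0.119]
orientation: [-180.0, 0.0, -95.6]
ft_force: [2.1, 4.0, -2.0]
clock: 48.48
tool_pos: [0.5602, -0.3564, 0.1191]
orientation: [-180.0, 0.0, -99.9]
ft_force: [3.1, 4.5, -2.0]
width: 0.0101
finger_force: 10.0
```

```bash
python3 -m handwheel '[[0,0,0,0],[0,0,0,0],[0,0,0,0],[0,0,0,0],[0,0,-0.5,0],[0,0,-0.8,0],[0,0,-0.9,0],[0,0,-0.9,0]]' 1 && python3 -m handwheel '[[0,0,-0.9,0],[0,0,0,0],[0,0,0,0]]'|head -3
python3 - <<'E'
from h import *
w=shot('wrist','w11.png');s=shot('side')
c=np.zeros((384,800,3),np.uint8);c[:,:512]=w['img'];c[:,512:]=cv2.resize(s['img'][100:180,240:300],(288,384));cv2.imwrite('pics/m.png',c[:,:,::-1])
E
```

```text
clock: 49.48
tool_pos: [0.5598, -0.3569, 0.2142]
orientation: [-180.0, -0.0, -100.1]
ft_force: [0.1, -0.3, -0.4]
width: 0.0874
finger_force: 0.0
clock: 49.85
tool_pos: [0.5595, -0.3567, 0.2392]
orientation: [180.0, 0.0, -100.1]
```

View pics/m.png

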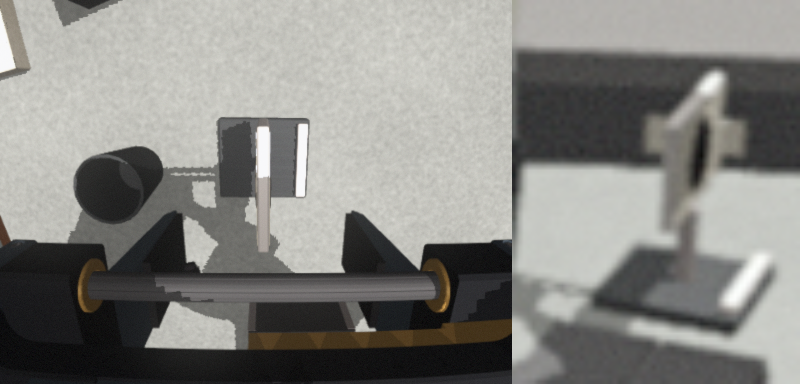

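```bash
python3 - <<'E'
from h import *
w=shot('wrist');g=cv2.cvtColor(w['img'],cv2.COLOR_RGB2GRAY).astype(float)
def edge(v,a,b,sgn): 
    d=np.diff(cv2.GaussianBlur(g,(3,3),0)[v,a:b])*sgn;i=d.argmax();q=d[max(i-1,0):i+2];return a+i+.5+(0.5*(q[0]-q[2])/(q[0]-2*q[1]+q[2]) if len(q)==3 else 0)
def ang(z,rows,a,b,s):
    P=np.array([onz(w,(edge(v,a,b,s),v),z)[:2] for v in rows]);m=P-P.mean(0);d=np.linalg.svd(m)[2][0];return np.degrees(np.arctan2(d[1],d[0]))%180, np.sqrt((m@np.array([-d[1],d[0]])).std())
print('sill L',ang(.024,range(128,190,3),288,302,1),'sill R',ang(.024,range(128,190,3),301,314,-1))
print('base L',ang(.014,range(128,190,3),212,226,-1))
print('panel R',ang(.152,range(132,246,3),265,278,-1),'panel L',ang(.152,range(132,246,3),250,263,1))
E
```

```text
sill L (np.float64(79.39481258142611), np.float64(0.009547423052978935)) sill R (np.float64(79.35193467880632), np.float64(0.012393891047794288))
base L (np.float64(76.98317910274939), np.float64(0.04297580885387037))
panel R (np.float64(78.66712999318695), np.float64(0.030810371903786393)) panel L (np.float64(81.24430834973134), np.float64(0.030688893398434117))
```

```bash
python3 -c "
from rig import manip
print(manip.close_job())"
```

```text
the job is handed in; nothing more can be done
None
```

I put the two grey slide cases I found into the carton's outer bays, closed the end flaps and then the long flaps, and turned the marker so its disc faces the sill within about 1°; I handed the job in at about 50 s, and no verdict came back.

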